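Overhang the aluminium blank for filing

ROBOT

A 7-joint arm with a two-finger parallel gripper is mounted at the origin on the work surface. World frame = base frame: x ahead of the robot, y to its left, z up, the work surface at z = 0. Lengths are in m, angles in rad, forces in N, time in s.
With the tool pointing down it reaches from about 0.425 to 0.925 m from the base axis. Payload 6.8 kg.
Tool frame: the origin (TCP) lies midway between the tips of the shut fingers; the grasp point (between the pads) lies 19 mm behind it; x points along the fingers, y is the direction in which the jaws open and shut, and the axes are right-handed (so a half turn about x gives the same grasp; the last joint's range is limited). The gripper opens to 85 mm and grips with 20 to 120 N. Pads are 22 mm wide; open, the fingers measure 114 mm over their backs; the gripper's body (76 mm by 85 mm) begins 54 mm behind the grasp point. The pads swing forward as they close: fully open they stand 13 mm farther back than shut.
Start: joints at [1.044, 0.477, 0.022, 1.555, -0.011, 1.109, -0.083], TCP at [0.275, -0.617, 0.231] pointing down, gripper open.
Joint ranges: [-2.96, 2.96], [-0.34, 2.1], [-1.41, 1.46], [0.24, 2.44], [-1.37, 4.51], [0.17, 1.92], [-2.96, 2.96]. Speed limits (rad/s): [2.39, 2.39, 3.14, 3.14, 3.14, 3.14, 3.14].

INTERFACE

Orientations are given as a rotation vector (axis times angle).
In Python, from bench import r, viewer, nets gives the robot as it stands.
- The arm moves only by the shell command python3 -m pendant 'ROWS' [FORCE]. ROWS is JSON, one flat list of numbers, 5 for each row, row after row: the finger opening in mm, from 0 to 85.4, then the shift along the tool's x, y, z in mm, then the turn about the tool's x in rad. A call has 1 to 20 rows; each row shifts and turns the commanded pose from where the row before left it, along the tool's axes as they then stand; what a row does not reach is not made up. A row lasts 1/8 s, in which the tool goes at most 62.5 mm and 10.7 degrees, less where a joint would pass 70% of its speed; a pose out of reach is approached as far as the arm can. A call with a gripper value outside its range is refused whole. The fingers move at their own pace and stop on an object; FORCE is the grip in N (left out, the last holds). Time passes only in rows, so rows that do not move let the fingers close. It gives the time, the measured TCP pose, the force and the opening at its end, in the units of the state.
- r.get_obs(): the state, without advancing time (a new reading comes with each control period).
- viewer.grab_frame(name): name is "scene" or "top" or "wrist"; returns (picture, depth): 480x640x3 uint8, red, green, blue; 480x640 float32, m along the optical axis (not along the pixel's ray), 0 where there is no reading.
- viewer.calibration(name): a dict with "mtx" (3x3 intrinsics, pixels), "world_to_cam" (4x4, takes a point from world to camera coordinates). Camera axes: x right, y up, looking along -z (the intrinsics and any distortion apply to the point x, -y, -z); pixel columns grow to the right and rows downward; lengths in m; the calibration is good to about 2 mm. A picture is of the moment at which its call begins: read the wrist's pose just before it. calibration takes no time and is no camera call; for the wrist camera it gives the pose at the moment of the call.
- r.hand_in(): hands the job in, once; it reports no verdict.
Trained networks look in the newest picture that a camera, given by its name, has taken for a name from the list of things; names that differ only in an ending like _2 or _b are one class to them, and where a whole thing is asked for, a point or a joint stands for the part that bears it (a point fixed in the world has none). Each returns a list of dicts, best first, with "score" (0 to 1); they miss things now and then, are a little off and sometimes report something else, mostly with a low value. They report only what shows in the picture. A call takes as long as a camera call.
- nets.look_for(name, camera): "location" ([x, y, z] in m, in world coordinates, good to about 4 mm: the middle of the surface that is visible of it).
- nets.silhouettes(name, camera): "mask" (480x640 bool, what is visible of it).
The state is a dict: "clock": time; "joints": joint angles; "qvel": joint speeds; "tau": joint torques, N m; "tcp_pos": TCP position; "orientation": TCP orientation; "contact_force": force on the tool from outside, world axes, zero at the start; "moment": the same for the moment, N m; "grip_width": finger opening in m.
Only numpy, scipy, OpenCV 4.12 (cv2) and the standard library are available. Lean on these libraries where they do the work, as an engineer would, in place of code of your own. Each camera call takes 0.05 s, during which the arm holds its last target. There are 200 camera calls.

TASK

With the fingertips, swing the red stop at the end of the wooden ledge outward until it stands clear of the ledge's end, at about a right angle to where it blocks the way. Only then push the aluminium blank along the ledge until its blue edge overhangs the free end by about 40 mm, squarely, so that the edge can be filed. Never lift or tip the blank, and leave the other things where they are.

Things in the scene. Friction and masses are not known exactly. Their poses are not given: they have to be found in the camera images.
- ledge: fixed wooden ledge: deck x -60 to +60, y -170 to +170 mm, deck top 50 mm above the table; origin on the table under its centre. A fence at x +60 to +74 rises 10 mm above the deck. Both ends are open; the free end is the one at +y. The stop's post stands beside the deck at x -98 to -62, y +123 to +167 mm, 1 mm higher than the deck
- ledge_end (a point): middle of the top edge of the ledge's free end (ledge x 0, y +170 mm, z 50 mm); axes as the ledge's: +y points outward past the end
- stop (a joint): red bar 16 mm wide, 2 to 14 mm above the deck, on a vertical pivot at ledge x -80, y +145 mm. 0 rad: it reaches 106 mm from the pivot along the ledge's +x, across the deck (12 mm behind the pivot); positive: counter-clockwise from above, tip outward past the free end; 1.57 rad: along +y, beside the path. Turns to 1.9 rad, about 0.5 N at the knob; stays where left
- stop_knob (a point): centre of the top of the black upright knob on the stop, 85 mm from the pivot; knob 16 mm across, from 14 to 48 mm above the deck (its top 98 mm above the table)
- blank: flat aluminium plate lying on the deck, 90 mm (its x) by 140 mm (its y), 6 mm thick, about 0.2 kg, slides under 1 to 4 N; the last 12 mm on its +y side are blue. Origin at the centre of its underside, +y towards the free end, at most slightly skew at the start
- blank_edge (a point): middle of the blank's blue +y end face, 70 mm from its centre and 3 mm above its underside
- tray: shallow open steel chip tray, 130 x 90 mm, 25 mm high, on the table below the ledge's free end; origin at the centre of its underside; bystander
- wrench: steel wrench, 170 mm long, flat on the table in front of (-x of) the ledge; bystander
- sockets: white three-socket block, 50 x 160 mm, 32 mm high, on the table behind (+x of) the ledge; origin at the centre of its underside; bystander
- filler: small yellow tin, 72 mm across, 60 mm high, standing on the table on the robot's right, beyond the ledge's -y end; origin at the centre of its underside; bystander
- hammer: hammer with orange handle, 300 mm long, lying on the table on the robot's right; bystander

How it is judged:
By the outcome, as a careful person would: the job done as asked, in the order asked, and still so for the second after the job is handed in, with the robot touching nothing.
It also fails if it takes over 64 s, if anything falls off the work surface, if the arm or the gripper's body presses on something with over 40 N, if the wrist force passes 120 N, or if a joint passes its speed limit or range.

## Working session

There is one attempt and no reset: what is moved stays moved. The work goes in short steps, Python scripts to look and compute and a shell command to move; the robot and the scene stay as the last step left them, time stands still between calls to the robot, and variables do not carry over. Pictures are saved under pics/ and viewed, about 8 in all and at most 12, crops included, and the job is handed in when it is done.

```bash
mkdir -p pics; cat > h.py <<'E'
import numpy as np,cv2
from scipy.spatial.transform import Rotation as R
from bench import r,viewer,nets
def grab(cam,fn=None):
    p,d=viewer.grab_frame(cam)
    if fn: cv2.imwrite('pics/'+fn,p[:,:,::-1])
    return p,d
def cloud(cam,d,mask):
    c=viewer.calibration(cam);K=c['mtx'];v,u=np.nonzero(mask&(d>0));z=d[v,u]
    P=np.c_[(u-K[0,2])/K[0,0]*z,-(v-K[1,2])/K[1,1]*z,-z,np.ones(len(z))]
    return (np.linalg.inv(c['world_to_cam'])@P.T).T[:,:3]
E
python3 - <<'E'
from h import *
for cam in('top','scene'):
    p,d=grab(cam,cam+'1.png')
    for n in('ledge','stop','stop_knob','blank','blank_edge','tray','wrench','sockets','filler','hammer'):
        print(cam,n,[(np.round(q['location'],3).tolist(),round(q['score'],2)) for q in nets.look_for(n,cam)[:2]])
o=r.get_obs();print(o['clock'],R.from_rotvec(o['orientation']).as_matrix().round(2),viewer.calibration('top'))
E
```

```text
top ledge [([0.581, 0.056, 0.046], 0.55)]
top stop [([0.577, 0.156, 0.062], 0.89)]
top stop_knob []
top blank [([0.573, -0.021, 0.053], 0.89)]
top blank_edge [([0.428, -0.03, 0.004], 0.7), ([0.574, -0.018, 0.06], 0.64)]
top tray [([0.659, 0.25, 0.005], 0.81)]
top wrench [([0.423, -0.029, 0.008], 0.88)]
top sockets [([0.692, -0.012, 0.034], 0.61)]
top filler [([0.595, -0.33, 0.066], 0.59)]
top hammer [([0.516, -0.446, 0.023], 0.68)]
scene ledge [([0.612, 0.068, 0.049], 0.97)]
scene stop [([0.582, 0.164, 0.064], 0.78)]
scene stop_knob [([0.588, 0.162, 0.066], 0.73)]
scene blank [([0.574, -0.018, 0.056], 0.96)]
scene blank_edge [([0.572, -0.016, 0.054], 0.57), ([0.404, -0.025, 0.009], 0.5)]
scene tray [([0.65, 0.25, 0.003], 0.71)]
scene wrench [([0.406, -0.026, 0.013], 0.73), ([0.543, -0.44, 0.022], 0.46)]
scene sockets [([0.702, -0.002, 0.031], 0.98)]
scene filler [([0.616, -0.311, 0.052], 0.96)]
scene hammer [([0.544, -0.44, 0.023], 0.89)]
1.1 [[ 0.    0.41 -0.91]
 [ 0.   -0.91 -0.41]
 [-1.   -0.   -0.  ]] {'mtx': array([[535.34127068,   0.        , 319.22577794],
       [  0.        , 535.34127068, 238.83915123],
       [  0.        ,   0.        ,   1.        ]]), 'world_to_cam': array([[ 0.0221655 , -0.9997096 ,  0.00945566, -0.089496  ],
       [ 0.98438411,  0.02347583,  0.17446146, -0.56148578],
       [-0.17463278,  0.00544097,  0.9846186 , -1.19801725],
       [ 0.        ,  0.        ,  0.        ,  1.        ]])}
```

View pics/top1.png

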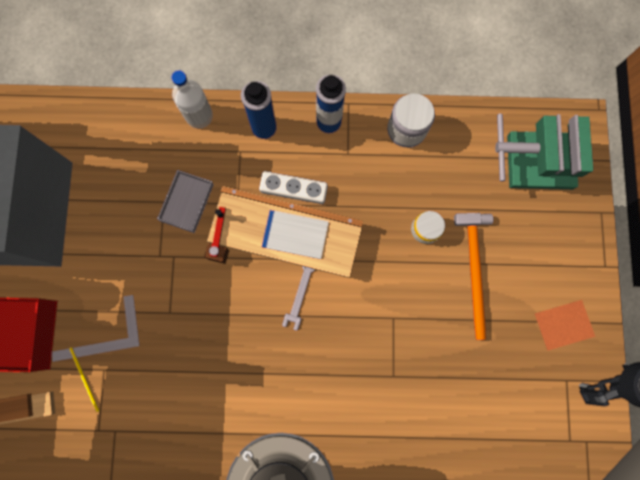

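View pics/scene1.png

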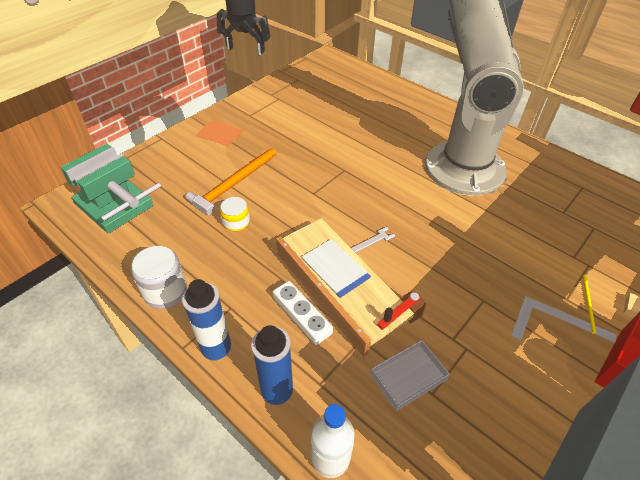

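```bash
cat >> h.py <<'E'
from scipy.optimize import minimize
def box(x0,x1,y0,y1,z): return np.array([[x0,y0,z],[x1,y0,z],[x1,y1,z],[x0,y1,z]])
def l2w(p,pose):
    x,y,a=pose;c,s=np.cos(a),np.sin(a);p=np.atleast_2d(p)
    return np.c_[c*p[:,0]-s*p[:,1]+x,s*p[:,0]+c*p[:,1]+y,p[:,2]]
def w2l(p,pose):
    x,y,a=pose;c,s=np.cos(a),np.sin(a);p=np.atleast_2d(p);q=p[:,:2]-[x,y]
    return np.c_[c*q[:,0]+s*q[:,1],-s*q[:,0]+c*q[:,1],p[:,2]]
def proj(cam,P):
    c=viewer.calibration(cam);q=(c['world_to_cam']@np.c_[P,np.ones(len(P))].T).T
    K=c['mtx'];return np.c_[K[0,2]-K[0,0]*q[:,0]/q[:,2],K[1,2]+K[1,1]*q[:,1]/q[:,2]]
def render(cam,boxes,pose):
    m=np.zeros((480,640),np.uint8)
    for b in boxes:
        m2=np.zeros_like(m);cv2.fillPoly(m2,[np.round(proj(cam,l2w(b,pose))*16).astype(np.int32)],255,cv2.LINE_AA,4);m=np.maximum(m,m2)
    return m/255.
def fit(obs,boxes,p0):
    ob={c:cv2.GaussianBlur(m.astype(float),(0,0),1) for c,m in obs.items()}
    f=lambda p:sum(np.abs(cv2.GaussianBlur(render(c,boxes,p),(0,0),1)-m).sum() for c,m in ob.items())
    S=np.vstack([p0,np.array(p0)+np.diag([.012,.012,.06])])
    s=minimize(f,p0,method='Nelder-Mead',options=dict(initial_simplex=S,xatol=1e-4,fatol=.1));s=minimize(f,s.x,method='Nelder-Mead',options=dict(initial_simplex=np.vstack([s.x,s.x+np.diag([.006,.006,.03])]),xatol=1e-4,fatol=.1))
    return s.x,s.fun
BL=[box(-.045,.045,-.07,.07,.056)]
def fitblank(cam,p0):
    p,d=viewer.grab_frame(cam);s=nets.silhouettes('blank',cam)
    return fit({cam:s[0]['mask']},BL,p0),s[0]['mask']
E
python3 - <<'E'
from h import *
LB=[box(-.06,.06,-.17,.17,.05),box(.06,.074,-.17,.17,.06),box(-.098,-.062,.123,.167,.051)]
OB={};OBL={}
for cam in('top','scene'):
    p,d=grab(cam); full=cloud(cam,d+1e-9,np.ones((480,640),bool))
    X=np.zeros((480,640,3));v,u=np.nonzero(d+1e-9>0);X[v,u]=full
    m=(X[...,2]>.042)&(X[...,2]<.11)&(X[...,0]>.4)&(X[...,0]<.76)&(X[...,1]>-.19)&(X[...,1]<.27)
    n,l,st,_=cv2.connectedComponentsWithStats(m.astype(np.uint8));m=l==1+np.argmax(st[1:,4])
    OB[cam]=m
    s=nets.silhouettes('blank',cam);OBL[cam]=s[0]['mask']
    print(cam,m.sum(),OBL[cam].sum())
    s=nets.silhouettes('stop',cam);C=cloud(cam,d,s[0]['mask']);print('stop',np.median(C,0),C.min(0),C.max(0))
    s=nets.silhouettes('stop_knob',cam)
    k=X[(X[...,2]>.085)&m];print('knob',len(k),np.median(k,0) if len(k) else '')
for c in(['top'],['scene'],['top','scene']):
    print('ledge',c,fit({k:OB[k] for k in c},LB,[.58,.01,-.25]))
    b=fit({k:OBL[k] for k in c},BL,[.573,-.02,-.25]);print('blank',c,b)
L=fit(OB,LB,[.58,.01,-.25])[0];b=fit(OBL,BL,[.573,-.02,-.25])[0]
print('blank in ledge',w2l([b[0],b[1],0],L),b[2]-L[2])
for n,q in dict(tip=[.026,.145,.06],knob=[.005,.145,.098],piv=[-.08,.145,.05]).items(): print(n,l2w(q,L))
p,_=grab('top')
for bx in LB: cv2.polylines(p,[np.round(proj('top',l2w(bx,L))).astype(int)],True,(0,255,0))
cv2.polylines(p,[np.round(proj('top',l2w(BL[0],b))).astype(int)],True,(255,0,255))
cv2.imwrite('pics/ov.png',cv2.resize(p[160:300,140:380,::-1],None,fx=3,fy=3))
E
```

```text
top 8690 2237
stop [0.57696806 0.15678439 0.06521151] [0.51633178 0.1440907  0.04617987] [0.63403343 0.17576946 0.10418309]
knob 49 [0.61099585 0.15259933 0.09633716]
scene 7752 2028
stop [0.58298723 0.16255352 0.06318146] [0.51985977 0.13560783 0.0442216 ] [0.63407237 0.17695214 0.10014575]
knob 62 [0.61478695 0.1588653  0.09525064]
ledge ['top'] (array([ 0.57284886,  0.00417885, -0.22682953]), np.float64(264.2320088778283))
blank ['top'] (array([ 0.57309649, -0.018935  , -0.20871681]), np.float64(167.26979022360922))
ledge ['scene'] (array([ 0.57731963,  0.00934404, -0.23087812]), np.float64(196.30468077040493))
blank ['scene'] (array([ 0.57480142, -0.01312313, -0.20055067]), np.float64(58.749692362564616))
ledge ['top', 'scene'] (array([ 0.575136  ,  0.00575304, -0.22753815]), np.float64(714.1616126741972))
blank ['top', 'scene'] (array([ 0.57352844, -0.017084  , -0.18520794]), np.float64(294.2370760558499))Traceback (most recent call last):
  File "<stdin>", line 18, in <module>
  File "h.py", line 32, in fit
    s=minimize(f,p0,method='Nelder-Mead',options=dict(initial_simplex=S
[... 491 characters left out ...]
        ~~~^^^^^^^^^^^^^^^^^^^^^^^^^^^^^^^^^^^^^^^^^^^^^^^^^^^^^^^^^^^^^^^^^^^^^^^^^^^^^^^^^^^
  File "h.py", line 30, in <genexpr>
    f=lambda p:sum(np.abs(cv2.GaussianBlur(render(c,boxes,p),(0,0),1)-m).sum() for c,m in ob.items())
                                           ~~~~~~^^^^^^^^^^^
  File "h.py", line 26, in render
    m2=np.zeros_like(m);cv2.fillPoly(m2,[np.round(proj(cam,l2w(b,pose))*16).astype(np.int32)],255,cv2.LINE_AA,4);m=np.maximum(m,m2)
                                                  ~~~~^^^^^^^^^^^^^^^^^
  File "h.py", line 21, in proj
    c=viewer.calibration(cam);q=(c['world_to_cam']@np.c_[P,np.ones(len(P))].T).T
ValueError: time passes only in moves, steps and waits
```

```bash
python3 -m pendant '[40,-7,-35,-39,0, 40,-7,-35,-39,0, 40,-7,-35,-39,0, 40,-7,-35,-39,0, 40,-7,-35,-39,0, 40,-7,-35,-39,0, 40,-7,-35,-39,0, 40,-7,-35,-39,0, 40,-7,-35,-39,0, 40,-7,-35,-39,0, 40,-7,-35,-39,0, 40,-7,-35,-39,0, 40,-7,-35,-39,0, 40,-7,-35,-39,0, 40,0,0,0,0.13, 40,0,0,0,0.13, 40,0,0,0,0.13, 40,0,0,0,0.13, 40,0,0,0,0.13, 40,0,0,0,0]'
sed -i 's/^def proj/CAL={}\ndef cal(cam):\n    if cam not in CAL: CAL[cam]=viewer.calibration(cam)\n    return CAL[cam]\ndef proj/; s/c=viewer.calibration(cam)/c=cal(cam)/' h.py
cat >> h.py <<'E'
def xyzimg(cam,d):
    X=np.zeros((480,640,3));v,u=np.nonzero(d>0);X[v,u]=cloud(cam,d,d>0);return X
E
python3 - <<'E'
from h import *
o=r.get_obs();print(o['clock'],o['tcp_pos'],o['joints'],R.from_rotvec(o['orientation']).as_matrix().round(3).tolist())
p,d=grab('wrist','w1.png');np.savez('w1.npz',p=p,d=d,**cal('wrist'))
X=xyzimg('wrist',d)
k=X[(X[...,2]>.09)&(X[...,2]<.105)&(X[...,0]>.5)];print('knob',len(k),np.median(k,0) if len(k) else '')
for n in('blank','stop','stop_knob','ledge'):
  s=nets.silhouettes(n,'wrist')
  print(n,[(q['score'],q['mask'].sum()) for q in s][:2])
  if n=='blank' and s: print(fit({'wrist':s[0]['mask']},BL,[.574,-.017,-.21]))
  if n!='ledge' and s: C=cloud('wrist',d,s[0]['mask']);print(np.median(C,0))
E
```

```text
clock: 4.0
tcp_pos: [0.5741, 0.053, 0.3294]
orientation: [-2.1, 0.243, 2.099]
contact_force: [0.2, -0.2, 1.0]
grip_width: 0.0399
4.0 [0.57406499 0.05300338 0.32940459] [ 0.04484761  0.25566104 -0.30092312  1.65572398  0.07949521  1.24202905
 -2.07344426] [[0.0, -0.228, -0.974], [-0.0, -0.974, 0.228], [-1.0, 0.0, -0.0]]
knob 199 [0.61168622 0.15444751 0.09802013]
blank [(0.8, np.int64(9513))]
(array([ 0.57228928, -0.0174318 , -0.18121231]), np.float64(272.4828527651034))
[ 0.57421802 -0.01747029  0.05661656]
stop [(0.8, np.int64(1647))]
[0.58073981 0.15765026 0.06476779]
stop_knob [(0.81, np.int64(1645))]
[0.57945982 0.15787792 0.06481469]
ledge [(0.66, np.int64(25502))]
```

View pics/w1.png

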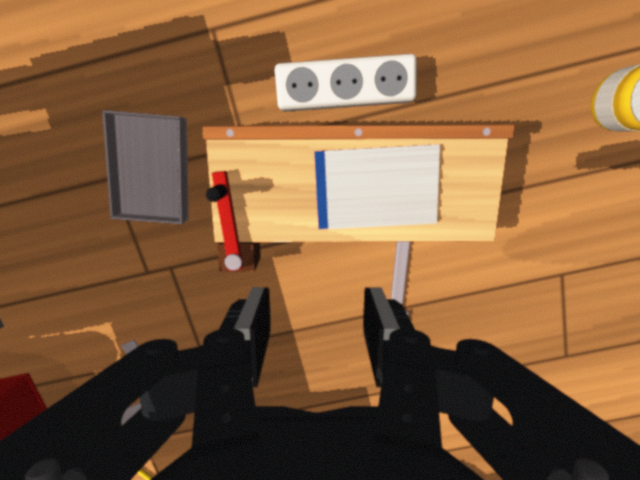

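The wrist view shows the whole ledge. The stop runs from its pivot at about (233,262) to its tip at (220,175), with the knob at (217,193). The blank spans x 316–440 and is slightly skew. The fence is at row 132.

```bash
python3 - <<'E'
from h import *
z=np.load('w1.npz');CAL['wrist']={'mtx':z['mtx'],'world_to_cam':z['world_to_cam']};d=z['d'].copy()
X=xyzimg('wrist',d)
m=(X[...,2]>.042)&(X[...,2]<.11)&(X[...,0]>.4)&(X[...,0]<.76)&(X[...,1]>-.19)&(X[...,1]<.27);m[275:]=0
n,l,st,_=cv2.connectedComponentsWithStats(m.astype(np.uint8));m=l==1+np.argmax(st[1:,4])
LB=[box(-.06,.06,-.17,.17,.05),box(.06,.074,-.17,.17,.06),box(-.098,-.062,.123,.167,.051)]
L,f=fit({'wrist':m},LB,[.575,.006,-.228]);print(L,f)
b=[.5723,-.0174,-.1812];print('blank in ledge',w2l([b[0],b[1],0],L),b[2]-L[2])
print('piv',l2w([-.08,.145,.05],L),'knob in ledge',w2l([.6117,.1544,.098],L),'pivot px z',np.round(X[262,233],3), w2l(X[262,233],L))
p=z['p'].copy()
for bx in LB: cv2.polylines(p,[np.round(proj('wrist',l2w(bx,L))).astype(int)],True,(0,255,0))
cv2.polylines(p,[np.round(proj('wrist',l2w(BL[0],b))).astype(int)],True,(255,0,255))
cv2.imwrite('pics/ov.png',cv2.resize(p[90:290,180:540,::-1],None,fx=2,fy=2))
E
```

```text
[ 0.57266273  0.00636964 -0.22570018] 696.2746806434072
blank in ledge [[ 0.00496585 -0.02324796  0.        ]] 0.04450018091686078
piv [[0.5271411  0.16559521 0.05      ]] knob in ledge [[0.00491965 0.15301207 0.098     ]] pivot px z [0.527 0.166 0.068] [[-0.08025904  0.14511933  0.06805524]]
```

View pics/ov.png

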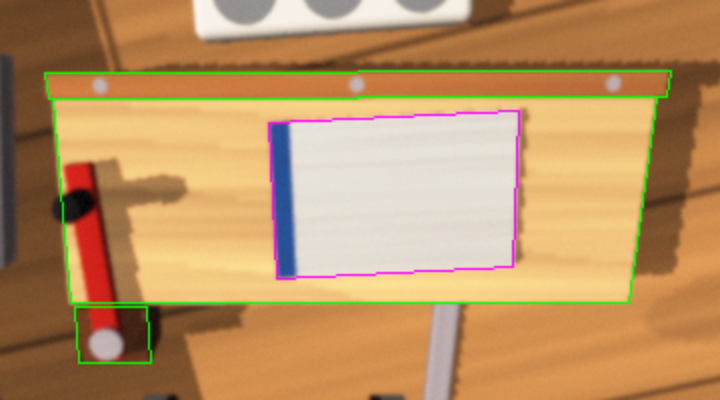

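```bash
python3 -m pendant '[40,0,-53,-7,-0.047, 40,0,-53,-2,-0.047, 40,50,0,0,0, 40,50,0,0,0, 40,50,0,0,0, 40,50,0,0,0,40,0,0,0,0]'
python3 - <<'E'
from h import *
o=r.get_obs();L=[.57266,.00637,-.2257];print(w2l([o['tcp_pos']],L)*1000,o['tcp_pos'])
E
```

```text
clock: 5.12
tcp_pos: [0.6019, 0.1536, 0.1256]
orientation: [-2.144, 0.15, 2.16]
contact_force: [0.2, -0.2, 0.8]
grip_width: 0.0403
[[ -4.48882242 150.01264657 125.59063022]] [0.60185615 0.15358253 0.12559063]
```

```bash
python3 -m pendant '[40,0,-2,-9.6,0, 40,20,0,0,0, 40,20,0,0,0, 40,14,0,0,0, 24,0,0,0,0, 24,0,0,0,0,24,0,0,0,0]' 20
python3 -m pendant '[24,0,-8.66,0.44,-0.102, 24,0,-8.66,0.44,-0.102, 24,0,-8.66,0.44,-0.102, 24,0,-8.66,0.44,-0.102, 24,0,-8.66,0.44,-0.102]'
python3 - <<'E'
from h import *
o=r.get_obs();L=[.57266,.00637,-.2257];print(w2l([o['tcp_pos']],L)*1000,o['tcp_pos'])
s=None;p,d=grab('top','t2.png');X=xyzimg('top',d);k=X[(X[...,2]>.085)&(X[...,2]<.105)]
print([ (np.round(q['location'],3),q['score']) for q in nets.look_for('stop','top')])
E
```

```text
clock: 6.0
tcp_pos: [0.615, 0.1556, 0.076]
orientation: [-2.151, 0.147, 2.149]
contact_force: [1.2, -0.7, -0.1]
grip_width: 0.024
clock: 6.62
tcp_pos: [0.6098, 0.1979, 0.0759]
orientation: [2.017, 0.383, -2.015]
contact_force: [1.0, -0.4, -0.4]
grip_width: 0.0244
[[ -6.65641051 195.02914536  75.88518982]] [0.60981772 0.19794239 0.07588519]
[(array([ 0.439, -0.034,  0.006]), 0.58)]
```

```bash
python3 -m pendant '[24,0,-8.66,0.44,-0.102, 24,0,-8.66,0.44,-0.102, 24,0,-8.66,0.44,-0.102, 24,0,-8.66,0.44,-0.102, 24,0,-8.66,0.44,-0.102, 24,0,-8.66,0.44,-0.102,24,0,-8.66,0.44,-0.102,24,0,-8.66,0.44,-0.102,24,0,-8.66,0.44,-0.102,24,0,-8.66,0.44,-0.102,24,0,0,0,0]'
python3 - <<'E'
from h import *
o=r.get_obs();L=[.57266,.00637,-.2257];q=w2l([o['tcp_pos']],L)[0];print(q*1000,o['tcp_pos'],np.arctan2(q[1]-.145,q[0]+.08),np.hypot(q[1]-.145,q[0]+.08),R.from_rotvec(o['orientation']).as_matrix().round(3).tolist())
E
```

```text
clock: 8.1
tcp_pos: [0.5453, 0.2506, 0.0756]
orientation: [1.341, 1.118, -1.341]
contact_force: [-0.4, 0.5, -0.2]
grip_width: 0.0238
[-81.31897779 231.95166252  75.64009836] [0.54531161 0.2506371  0.0756401 ] 1.5859642557257487 0.08696166579577605 [[0.0, 0.984, -0.179], [0.0, -0.179, -0.984], [-1.0, 0.0, -0.0]]
```

```bash
python3 -m pendant '[24,0,-4,0,0.046, 24,0,0,0,0, 40,0,0,0,0, 40,0,0,0,0, 40,-30,0,0,0, 50,-60,0,0,0, 50,-60,0,0,0, 50,-60,0,0,0, 50,0,15,58,0, 50,0,15,58,0, 50,0,15,58,0, 50,0,15,58,0, 50,0,15,58,0, 50,0,15,58,0,50,0,0,0,0]'
cat >> h.py <<'E'
L0=[.57266,.00637,-.2257]
def look(tag):
    o=r.get_obs();q=w2l([o['tcp_pos']],L0)[0];T=R.from_rotvec(o['orientation']).as_matrix();print(o['clock'],'tcp ledge mm',(q*1000).round(1),'tool y yaw rel ledge',np.arctan2(T[1,1],T[0,1])-L0[2],'F',np.round(o['contact_force'],1))
    p,d=grab('wrist',tag+'.png');c=cal('wrist');X=xyzimg('wrist',d)
    k=X[(X[...,2]>.092)&(X[...,2]<.105)&(X[...,0]>.48)&(X[...,1]>.12)]
    if len(k): k=w2l([np.median(k,0)],L0)[0];print('knob ledge',k,'angle',np.arctan2(k[1]-.145,k[0]+.08))
    s=nets.silhouettes('blank','wrist')
    if s:
        C=w2l([np.median(cloud('wrist',d,s[0]['mask']),0)],L0);print('blank med',C)
        a=l2w(C,L0)[0];b,f=fit({'wrist':s[0]['mask']},BL,[a[0],a[1],L0[2]])
        print('blank ledge mm',w2l([[b[0],b[1],0]],L0)*1000,'skew',b[2]-L0[2],'cost',f,s[0]['mask'].sum())
E
python3 -c "
from h import *
look('w2')"
```

```text
clock: 9.98
tcp_pos: [0.5512, -0.1146, 0.2846]
orientation: [1.378, 1.088, -1.381]
contact_force: [-0.4, 0.8, -0.7]
grip_width: 0.0499
9.975 tcp ledge mm [   6.2 -122.7  284.6] tool y yaw rel ledge -0.008508096764956147 F [-0.4  0.8 -0.7]
blank med [[ 0.00388775 -0.01317538  0.05697979]]
blank ledge mm [[  4.47695724 -18.58505502   0.        ]] skew 0.053935153557775645 cost 234.6381774113276 14539
```

View pics/w2.png

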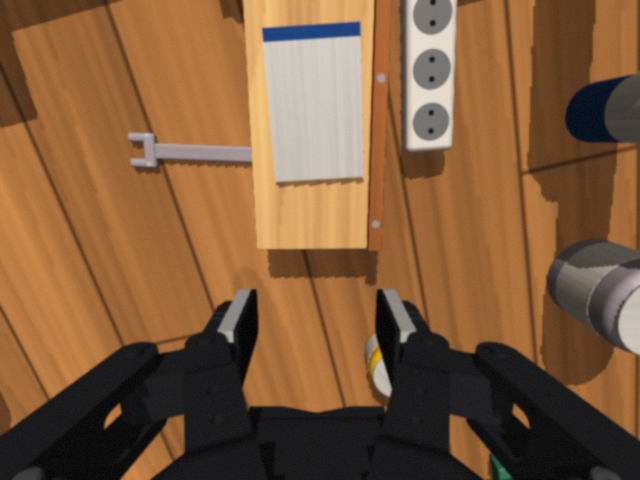

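The wrist view shows the blank at (313,105), still slightly skew, with the blue edge at row 32. The stop is out of view, so I'll check it with the fixed cameras.

```bash
python3 - <<'E'
from h import *
for cam,L in(('top',[.57285,.00418,-.2268]),('scene',[.5773,.0093,-.2309])):
    p,d=grab(cam,cam+'3.png');X=xyzimg(cam,d)
    hsv=cv2.cvtColor(p,cv2.COLOR_RGB2HSV)
    m=((hsv[...,0]<6)|(hsv[...,0]>174))&(hsv[...,1]>190)&(X[...,2]>.04)&(X[...,2]<.09)&(abs(X[...,0]-.53)<.12)&(abs(X[...,1]-.2)<.12)
    C=w2l(X[m],L)[:,:2]
    if len(C)>10: e=np.linalg.svd(C-C.mean(0))[2][0];print(cam,len(C),C.mean(0),np.arctan2(*(e*np.sign(e[1]))[::-1]),C.min(0),C.max(0))
    print([(w2l([q['location']],L).round(3),q['score']) for q in nets.look_for('stop',cam)[:2]])
    k=X[(X[...,2]>.085)&(X[...,2]<.105)&(abs(X[...,0]-.54)<.06)&(abs(X[...,1]-.24)<.06)]
    if len(k): k=w2l([np.median(k,0)],L)[0];print('knob',k,np.arctan2(k[1]-.145,k[0]+.08))
    if cam=='top': cv2.imwrite('pics/c3.png',cv2.resize(p[150:290,140:380,::-1],None,fx=3,fy=3))
E
```

```text
top 191 [-0.08127619  0.19454088] 1.6068829895422394 [-0.08830473  0.13595456] [-0.07222837  0.24938   ]
[(array([[-0.079,  0.193,  0.061]]), 0.7), (array([[-0.009,  0.097,  0.05 ]]), 0.51)]
knob [-0.08106661  0.22895288  0.0975988 ] 1.5835005595878484
scene 342 [-0.08248933  0.19696226] 1.587205068935407 [-0.09407883  0.13251735] [-0.07519166  0.2490154 ]
[(array([[-0.083,  0.2  ,  0.066]]), 0.86), (array([[-0.157, -0.072,  0.012]]), 0.45)]
knob [-0.08286069  0.22886544  0.09533418] 1.6048935574229726
```

View pics/c3.png

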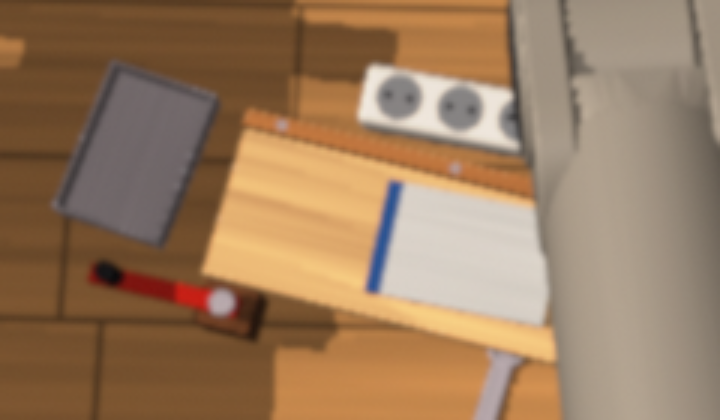

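```bash
python3 -m pendant '[50,55,0,0,-0.0085, 50,55,0,0,0, 50,55,0,0,0, 50,40,0,0,0, 50,15,0,0,0, 50,0,0,0,0]'
python3 -m pendant '[50,4,0,0,0,50,0,0,0,0]'; python3 -m pendant '[50,2,0,0,0,50,0,0,0,0]';python3 -m pendant '[50,2,0,0,0,50,0,0,0,0]'
```

```text
clock: 11.02
tcp_pos: [0.5519, -0.107, 0.0653]
orientation: [1.365, 1.101, -1.366]
contact_force: [0.4, 0.7, 1.0]
grip_width: 0.0498
clock: 11.28
tcp_pos: [0.5527, -0.108, 0.0625]
orientation: [1.367, 1.098, -1.365]
contact_force: [-0.9, 0.2, 0.3]
grip_width: 0.0499
clock: 11.52
tcp_pos: [0.5519, -0.108, 0.0595]
orientation: [1.366, 1.099, -1.366]
contact_force: [0.1, 0.5, 0.7]
grip_width: 0.0498
clock: 11.78
tcp_pos: [0.5517, -0.1078, 0.0571]
orientation: [1.366, 1.1, -1.366]
contact_force: [0.6, -1.0, 0.8]
grip_width: 0.0503
```

```bash
for i in 1 2 3; do python3 -m pendant '[50,2,0,0,0,50,0,0,0,0]' | grep -E 'pos|force'; done
```

```text
tcp_pos: [0.5517, -0.1078, 0.0551]
contact_force: [0.2, -0.3, -0.5]
tcp_pos: [0.5517, -0.1078, 0.0531]
contact_force: [-0.6, 0.1, -0.3]
tcp_pos: [0.5517, -0.1078, 0.0511]
contact_force: [0.1, -0.6, -0.6]
```

```bash
for i in 1 2; do python3 -m pendant '[50,1.5,0,0,0,50,0,0,0,0]' | grep -E 'pos|force'; done; python3 -c "
from h import *
look('w3')"
```

```text
tcp_pos: [0.5517, -0.1078, 0.0497]
contact_force: [-0.7, -0.4, 0.1]
tcp_pos: [0.5518, -0.1078, 0.0482]
contact_force: [-0.4, 0.8, -0.0]
13.025 tcp ledge mm [   5.2 -116.    48.2] tool y yaw rel ledge 0.010183826040032068 F [-0.4  0.8 -0. ]
blank med [[ 0.00571547 -0.04137347  0.05655863]]
blank ledge mm [[  5.4691057 -22.9922527   0.       ]] skew 0.048474451664478085 cost 204.2884948744487 66366
```

View pics/w3.png

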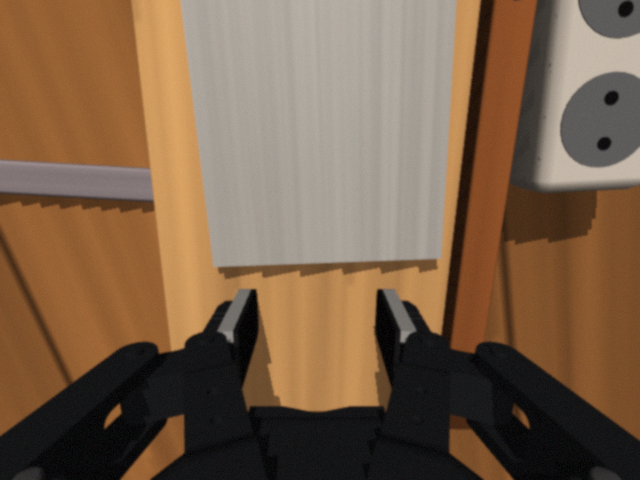

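The fingers are centred behind the blank's rear edge (row 265). I'll keep feeling for the deck in 1 mm steps.

```bash
for i in 1 2 3; do python3 -m pendant '[50,1,0,0,0.0035,50,0,0,0,0]' | grep -E 'pos|force'; done
```

```text
tcp_pos: [0.5518, -0.1078, 0.0472]
contact_force: [0.1, -0.2, -0.6]
tcp_pos: [0.5519, -0.1078, 0.0471]
contact_force: [-2.6, -0.5, 8.2]
tcp_pos: [0.552, -0.1077, 0.047]
contact_force: [-5.3, 0.2, 17.4]
```

```bash
python3 -m pendant '[50,-4,0,0,0,50,0,0,0,0,50,0,0,-6,0,50,0,0,-6,0,50,0,0,-6,0,50,0,0,-6,0,50,0,0,-6,0,50,0,0,-6,0,50,0,0,-6,0,50,0,0,-4,0,50,0,0,-2,0,50,0,0,0,0]'; python3 -c "
from h import *
look('w4')"
```

```text
clock: 15.38
tcp_pos: [0.5627, -0.0609, 0.0494]
orientation: [1.374, 1.094, -1.373]
contact_force: [-0.4, -0.2, -0.2]
grip_width: 0.0498
15.375 tcp ledge mm [  5.3 -67.8  49.4] tool y yaw rel ledge -0.00022014640685993903 F [-0.4 -0.2 -0.2]
blank med [[0.00849506 0.00290823 0.05649663]]
blank ledge mm [[ 9.0515243  13.82431326  0.        ]] skew 0.00033390890447027033 cost 267.71436588153006 71316
```

```bash
python3 -m pendant '[50,0,0,-4,0,50,0,0,-7,0,50,0,0,-7,0,50,0,0,-7,0,50,0,0,-7,0,50,0,0,-7,0,50,0,0,-7,0,50,0,0,-7,0,50,0,0,-7,0,50,0,0,-7,0,50,0,0,-7,0,50,0,0,-7,0,50,0,0,-7,0,50,0,0,-7,0,50,0,0,-6,0,50,0,0,-4,0,50,0,0,-2,0,50,0,0,0,0]'; python3 -c "
from h import *
look('w5')
p,d=grab('top');X=xyzimg('top',d)
for cam,L in(('top',[.57285,.00418,-.2268]),('scene',[.5773,.0093,-.2309])):
    if cam=='scene': grab(cam)
    s=nets.silhouettes('blank',cam);
    for q in s[:1]:
        b,f=fit({cam:q['mask']},BL,[.595,.11,-.226]);print(cam,w2l([[b[0],b[1],0]],L)*1000,b[2]-L[2],f,q['mask'].sum())
"
```

```text
clock: 17.73
tcp_pos: [0.5866, 0.0435, 0.0494]
orientation: [1.374, 1.094, -1.373]
contact_force: [0.2, 0.3, -0.6]
grip_width: 0.05
17.725 tcp ledge mm [ 5.3 39.3 49.4] tool y yaw rel ledge -0.00021161518342199814 F [ 0.2  0.3 -0.6]
blank med [[0.00843964 0.1098964  0.05650788]]
blank ledge mm [[  8.99588433 120.84303222   0.        ]] skew -0.00048703417551065886 cost 182.6615466097853 71342
top [[  1.87391056 129.04309012   0.        ]] -0.1529331213356861 1122.1224592545448 1244
scene [[  6.38062401 118.37879611   0.        ]] 0.008754883307469818 78.58342326125273 2464
```

View pics/w5.png

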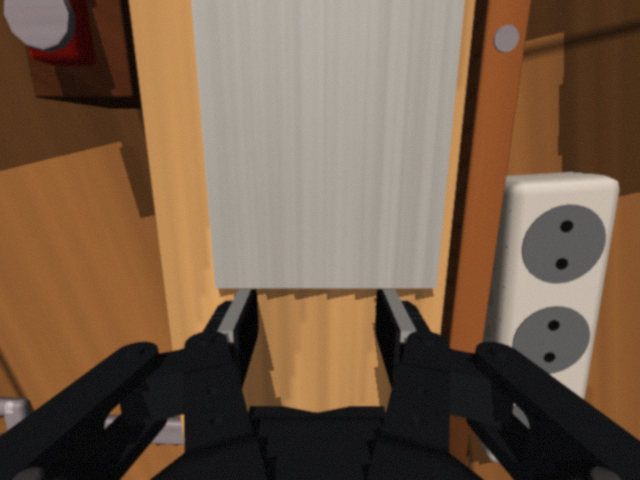

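The blank is square in the wrist view, with its rear edge level at row 288. Next I'll push about 19 mm, back off, rise, and measure.

```bash
python3 -m pendant '[50,0,0,-4,0,50,0,0,-6,0,50,0,0,-5,0,50,0,0,-3,0,50,0,0,-1,0,50,0,0,0,0,50,0,0,6,0,50,0,0,15,0,50,-50,0,20,0,50,-60,0,40,0,50,-60,0,60,0,50,-40,0,60,0,50,0,0,0,0]'; python3 -c "
from h import *
look('w6')
c=cal('wrist')
for cam,L in(('top',[.57285,.00418,-.2268]),('scene',[.5773,.0093,-.2309])):
    p,d=grab(cam,cam+'6.png')
    s=nets.silhouettes('blank',cam);
    for q in s[:1]:
        b,f=fit({cam:q['mask']},BL,[.6,.135,-.226]);print(cam,w2l([[b[0],b[1],0]],L)*1000,b[2]-L[2],f,q['mask'].sum())
"
```

```text
clock: 19.65
tcp_pos: [0.5523, -0.1129, 0.2327]
orientation: [1.38, 1.082, -1.379]
contact_force: [-0.9, 1.1, -2.1]
grip_width: 0.05
19.65 tcp ledge mm [   6.8 -120.8  232.7] tool y yaw rel ledge -0.010398278752915019 F [-0.9  1.1 -2.1]
blank med [[ 0.00501452 -0.03846617  0.04931192]]
blank ledge mm [[ 14.04735337 -16.04693941   0.        ]] skew -0.043621240108455084 cost 21382.984686163076 41902
top [[ 10.00704614 140.46944983   0.        ]] 0.002058642264218258 74.15746713941941 2311
scene [[  5.09379013 137.60768373   0.        ]] -0.011878393521772418 131.17016870432732 2502
```

View pics/w6.png

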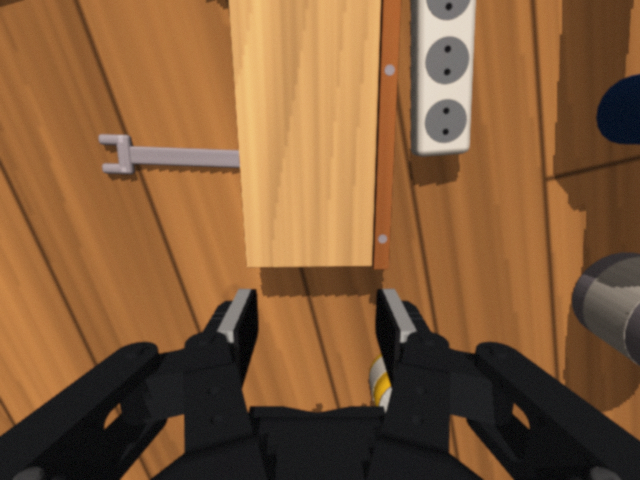

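The blank is out of the wrist's view here (the net picked the ledge). I'll move up and forward for one close confirmation.

```bash
python3 -m pendant '[50,-55,0,-20,0,50,-55,0,-50,0,50,0,0,-55,0,50,0,0,0,0,50,0,0,0,0]'; python3 -c "
from h import *
look('w7')
p,d=grab('wrist');X=xyzimg('wrist',d)
m=(X[...,2]>.042)&(X[...,2]<.11)&(X[...,0]>.4)&(X[...,0]<.76)&(X[...,1]>-.19)&(X[...,1]<.2)
hsv=cv2.cvtColor(p,cv2.COLOR_RGB2HSV)
Q=w2l(X.reshape(-1,3),L0).reshape(X.shape)
b=(hsv[...,0]>105)&(hsv[...,0]<125)&(hsv[...,1]>120)&(abs(Q[...,2]-.056)<.006)&(abs(Q[...,0])<.07)&(Q[...,1]>.1)
print('blue',Q[b].min(0),Q[b].max(0))
w=(hsv[...,1]>70)&(hsv[...,0]<25)&(abs(Q[...,2]-.05)<.005)&(Q[...,0]<-.041)&(Q[...,0]>-.055)&(Q[...,1]>.0)
print('deck end y near',np.percentile(Q[w][:,1],[95,99,100]) if w.any() else None)
"
```

```text
clock: 20.58
tcp_pos: [0.5782, 0.0087, 0.3304]
orientation: [1.371, 1.096, -1.374]
contact_force: [-0.5, -0.0, -0.6]
grip_width: 0.0499
20.575 tcp ledge mm [  4.8   3.5 330.4] tool y yaw rel ledge 0.0015405400329357166 F [-0.5 -0.  -0.6]
blank med [[0.00876071 0.14280707 0.05640789]]
blank ledge mm [[  9.18889525 139.47163144   0.        ]] skew -0.0008836919923170539 cost 188.14239341449056 12084
blue [-0.03651204  0.19884937  0.05390092] [0.05277616 0.20719632 0.05917995]
deck end y near [0.16295835 0.16889921 0.17023769]
```

View pics/w7.png

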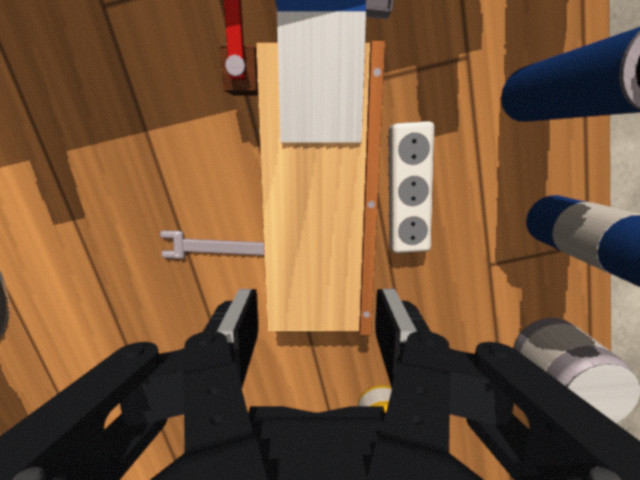

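```bash
python3 -c "
from h import *
print(r.hand_in(),r.get_obs()['clock'])"
```

```text
the job is handed in; nothing more can be done
the job is handed in; nothing more can be done
```

The job is done and handed in, at about 21 s on the robot's clock. I swung the stop out first with the fingertips around its knob. Then I pushed the blank along the ledge with two spread fingertips, without lifting it.

- **Stop:** the fixed cameras put it at 1.58–1.61 rad just before the blank was pushed. I did not measure it again after that. In the last wrist picture the part that shows lies beside the blank, clear of the ledge's end.
- **Blank:** the overhang past the free end is about 39.5 mm by the wrist camera, 40.5 mm by the top camera and 37.6 mm by the scene camera. The wrist and top cameras give a skew of 0.002 rad or less, and the scene camera gives 0.012 rad. The blank sits 5–10 mm off the ledge's centreline towards the fence, without touching it.
- **Forces:** the largest reading was about 18 N, when the fingertips felt for the deck.
- **Check that failed:** one wrist measurement, taken when the blank was out of view, picked the ledge by mistake, so I discarded it and repeated it from a better pose.
- **Bystanders:** I saw no sign of any being moved in the pictures I viewed, but I did not measure their positions again at the end.

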